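Line up the dressing supplies by height

TASK

Stand the dropper bottle, the pill bottle, the gauze roll and the ointment jar upright on the ring marks of the aluminium tray, one centred on each mark, in order of height: the tallest on the mark next to the tray's tall end plate, stepping down to the shortest next to the low end plate. Leave the specimen cup and the ink stamp where they stand.

Things in the scene. Friction and masses are not known exactly. Their poses are not given: they have to be found in the camera images.
- dropper_bottle: Small brown glass bottle with a black dropper cap, 102 mm tall (the tallest supply); body 32 mm in diameter, straight up to about 60 mm, then a narrower neck and rubber bulb; about 0.07 kg. Origin: centre of the underside, z up.
- pill_bottle: White round plastic bottle with a paper label and a ribbed white screw cap, 82 mm tall (second tallest); body 40 mm in diameter, straight up to 55 mm, then a shoulder and a cap 33 mm in diameter; about 0.06 kg. Origin: centre of the underside, z up.
- gauze_roll: White wrapped gauze roll standing on end, a plain cylinder 62 mm tall (third), 37 mm in diameter; about 0.04 kg. Origin: centre of the underside, z up.
- ointment_jar: Squat amber jar with a grey screw lid, 42 mm tall (the shortest), 43 mm in diameter, lid (upper 15 mm) 44 mm; about 0.07 kg. Origin: centre of the underside, z up.
- tray: Fixed aluminium tray, 390 mm along y, from x = -46 to +59 mm, base 6 mm thick, lip 10 mm high along its far edge. On its top, in a row: four dark ring marks 68 mm across, centres at x = 0, y = -127.5, -42.5, +42.5, +127.5 mm in its frame. Place and yaw (within 0.2 rad) vary. Origin: under the middle of the row, on the table; x away from the robot, y left along the row, z up.
- tall_end: Fixed upright steel end plate on the tray, 90 mm tall, 86 mm wide across the tray, 3 mm thick: it stands at one end of the row, at tray y = +180 or -180 mm (which end changes). A wall cabinet hangs 0.61 m above the table beyond x = 0.53 m: carry things low there. Origin: centre of its foot, on the tray's top face.
- low_end: Fixed upright steel end plate of the same form but 30 mm tall, at the other end of the row. Origin: centre of its foot, on the tray's top face.
- specimen_cup: Bystander, to be left alone: lidded specimen cup, yellow lid, 65 mm in diameter, 66 mm tall. Origin: centre of the underside, z up.
- ink_stamp: Bystander, to be left alone: black and red self-inking hand stamp, 34 mm (x) by 60 mm (y), 77 mm tall. Origin: centre of the underside, z up.
Things that resemble listed ones, but are neither listed nor needed, are in the scene too. Leave any orange or red look-alike of the dropper_bottle alone.

How it is judged:
At the end, for the whole second after the job is handed in: Dropper bottle, pill bottle, gauze roll and ointment jar stand in that order on the four marks from the tall end plate to the low one, each within 15 mm of its mark's centre along and across the tray, upright within 0.1 rad, standing on the tray, released and at rest (x of dropper_bottle in the frame of tray between -0.015 and 0.015 m and z of dropper_bottle in the frame of tray between 0 and 0.012 m and angle between each of dropper_bottle, pill_bottle, gauze_roll, ointment_jar's own z axis and vertical below 0.1 rad and linear speed of each of dropper_bottle, pill_bottle, gauze_roll, ointment_jar below 0.02 m/s and x of pill_bottle in the frame of tray between -0.015 and 0.015 m and z of pill_bottle in the frame of tray between 0 and 0.012 m and x of gauze_roll in the frame of tray between -0.015 and 0.015 m and z of gauze_roll in the frame of tray between 0 and 0.012 m and x of ointment_jar in the frame of tray between -0.015 and 0.015 m and z of ointment_jar in the frame of tray between 0 and 0.012 m and ((y of tall_end in the frame of tray above 0 m and y of dropper_bottle in the frame of tray between 0.1125 and 0.1425 m and y of pill_bottle in the frame of tray between 0.0275 and 0.0575 m and y of gauze_roll in the frame of tray between -0.0575 and -0.0275 m and y of ointment_jar in the frame of tray between -0.1425 and -0.1125 m) or (y of tall_end in the frame of tray below 0 m and y of dropper_bottle in the frame of tray between -0.1425 and -0.1125 m and y of pill_bottle in the frame of tray between -0.0575 and -0.0275 m and y of gauze_roll in the frame of tray between 0.0275 and 0.0575 m and y of ointment_jar in the frame of tray between 0.1125 and 0.1425 m))); the robot touches nothing.
It fails at once if the specimen cup or the ink stamp is moved by more than 25 mm (distance of any of specimen_cup, ink_stamp from where it was at the start of the episode above 0.025 m).
It also fails if it takes over 88 s, if anything falls off the work surface, if the arm or the gripper's body presses on something with over 40 N, if the wrist force passes 120 N, or if a joint passes its speed limit or range.

ROBOT

A 6-joint arm with a two-finger parallel gripper is mounted at the origin on a cart in front of the work surface, level with it; the furniture and walls round the work are solid. World frame = base frame: x ahead of the robot, y to its left, z up, the work surface at z = 0. Lengths are in m, angles in rad, forces in N, time in s.
With the tool pointing down it reaches from about 0.35 to 0.875 m from the base axis. Payload 4.2 kg.
Tool frame: the origin (TCP) lies midway between the tips of the shut fingers; the grasp point (between the pads) lies env.hold_point_z behind it (env.hold_point_z is the distance from the TCP to the grasp point, in m); z points along the fingers, y is the line along which they close (so a half turn about z gives the same grasp; the last joint's range is limited). The gripper opens to 85 mm and grips with 20 to 120 N. Pads are 22 mm wide; open, the fingers measure 114 mm over their backs; the gripper's body (76 mm by 85 mm) begins 54 mm behind the grasp point. The pads swing forward as they close: fully open they stand 13 mm farther back than shut.
Start: joints at [-1.005, 0.385, 0.008, 0, -1.194, -0.259], TCP at [0.189, -0.596, 0.192] pointing down, gripper open.
Joint ranges: [-3.14, 3.14], [-1.21, 2.06], [-1.07, 1.41], [-3.16, 2.05], [-2.99, -0.16], [-3.1, 3.1]. Speed limits (rad/s): [2.79, 2.79, 3.14, 3.14, 3.14, 3.14].

INTERFACE

Orientations are given as a 3x3 rotation matrix whose columns are the frame's x, y, z axes.
In Python, from bench import read_state, cams, job_done, env gives the robot as it stands.
- The arm moves only by the shell command python3 -m handwheel 'ROWS' [FORCE]. ROWS is one flat JSON list of numbers that holds 1 to 20 rows one after another, with no inner brackets; each row has 7 numbers: dx, dy, dz in parts of the range, where 1.0 means 100 cm, then a rotation vector rx, ry, rz in fractions of the full range, 1 being 4 rad, then the finger opening in m; each row is the pose to reach, as a shift and turn from the pose commanded when the command began, along the tool's axes at that moment; what a row does not reach only later rows make up. A row lasts 1/12 s, in which the tool goes at most 0.0417 m and 0.125 rad, less where a joint would pass 70% of its speed; a pose out of reach is approached as far as the arm can. The fingers move at their own pace and stop on an object; FORCE is the grip in N (left out, the last holds). Time passes only in rows, so rows that do not move let the fingers close. It prints the time, the measured TCP pose, the force, the opening and the grip force at its end. Shift and turn numbers lie between -1 and 1, and a call with a number outside is refused. Input that does not fit is refused with a message, and nothing moves.
- read_state(): the state, without advancing time (a new reading comes with each control period).
- cams.snapshot(name): name is "scene" or "top" or "wrist"; returns a dict with "image" (420x560x3 uint8, red, green, blue), "range_z" (420x560 float32, m along the optical axis (not along the pixel's ray), 0 where there is no reading), "mtx" (3x3 intrinsics, pixels), "k1" (the pictures are not rectified: a ray, as slopes to the right and down, at radius r is drawn at 1 + k1 r^2 times it, then the intrinsics apply), "position" and "orientation" of the camera in the world. Camera axes: x right, y down, z forward; pixel columns grow to the right and rows downward; lengths in m; the calibration is good to about 2 mm. A picture is of the moment at which its call begins.
- job_done(): hands the job in; it is judged then, once.
The state is a dict: "time_s": time; "joints": joint angles; "joint_velocities": joint speeds; "joint_torque": joint torques, N m; "ee_pos": TCP position; "eef_rot": TCP orientation; "force": force on the tool from outside, world axes, zero at the start; "ft_torque": the same for the moment, N m; "gripper_width": finger opening in m; "finger_force": force on a finger pad.
Only numpy, scipy, OpenCV 4.12 (cv2) and the standard library are available. Lean on these libraries where they do the work, as an engineer would, in place of code of your own. Each camera call takes 0.05 s, during which the arm holds its last target. There are 200 camera calls.

## Working session

There is one attempt and no reset: what is moved stays moved. The work goes in short steps, Python scripts to look and compute and a shell command to move; the robot and the scene stay as the last step left them, time stands still between calls to the robot, and variables do not carry over. Pictures are saved under pics/ and viewed, at most 14 in all, crops included, and the job is handed in when it is done.

```bash
ls; mkdir -p pics; python3 - <<'E'
from bench import read_state,cams,env
import cv2,numpy as np
for n in("top","scene"):
    s=cams.snapshot(n);cv2.imwrite(f"pics/{n}0.png",s["image"][...,::-1]);np.save(f"/tmp/{n}0.npy",s,allow_pickle=True)
    print(n,s["mtx"].tolist(),s["k1"],s["position"],np.round(s["orientation"],3).tolist())
r=read_state();print(env.hold_point_z,r["ee_pos"],np.round(r["eef_rot"],3),r["time_s"],r["gripper_width"])
E
```

```text
pics
top [[519.2797004912726, 0.0, 284.1119613852072], [0.0, 519.2797004912726, 213.542056622887], [0.0, 0.0, 1.0]] -0.1693093735780755 [0.28928337 0.08424839 1.19898576] [[0.074, -0.976, 0.204], [-0.997, -0.072, 0.017], [-0.002, -0.205, -0.979]]
scene [[410.75994520379436, 0.0, 280.8504098688379], [0.0, 410.75994520379436, 206.18431818761115], [0.0, 0.0, 1.0]] 0.040032019658077685 [-0.19591875  0.74879118  0.49841732] [[-0.665, -0.308, 0.68], [-0.746, 0.29, -0.599], [-0.013, -0.906, -0.423]]
0.0187 [ 0.18858562 -0.59523407  0.1913319 ] [[-0.953 -0.302 -0.001]
 [-0.302  0.953  0.002]
 [ 0.     0.002 -1.   ]] 0.1 0.08543229046710357
```

View pics/top0.png

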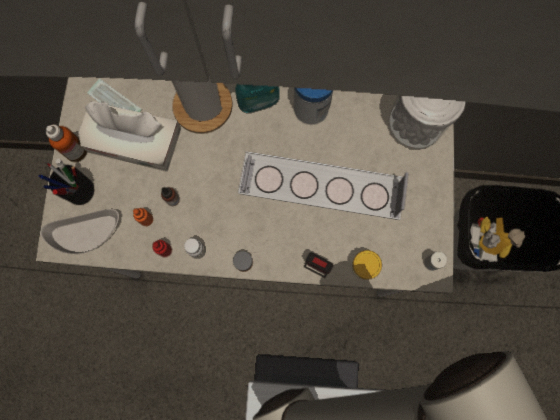

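View pics/scene0.png

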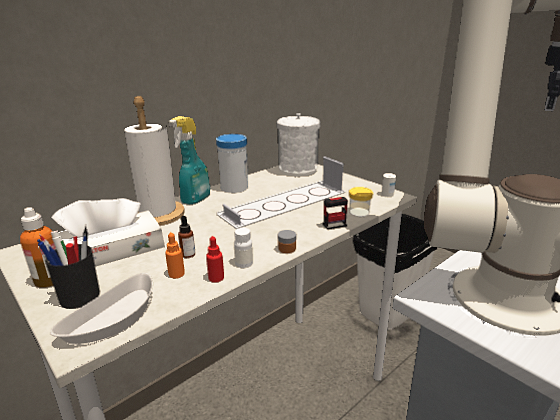

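Top view: the tray has its tall plate at the right (400,195) and low plate at the left (247,175). The candidates are:
- **Dropper:** brown/black (170,196) against orange (142,215) and red (161,247). I choose (170,196).
- **Pill bottle:** white (193,247).
- **Gauze roll:** white (438,260). The canister (415,120) and paper roll (203,100) are too big.
- **Jar:** grey lid (243,260). The blue-lid tub (312,100) is too big.

```bash
cat > h.py <<'E'
import numpy as np,cv2
from bench import read_state,cams
def cloud(s):
    h,w=s["range_z"].shape;u,v=np.meshgrid(np.arange(w),np.arange(h))
    k=s["k1"];d=np.array([k,0,0,0],float)
    n=cv2.undistortPoints(np.stack([u,v],-1).reshape(-1,1,2).astype(float),s["mtx"],d).reshape(h,w,2)
    z=s["range_z"][...,None]
    return np.concatenate([n*z,z],-1)@np.asarray(s["orientation"]).T+s["position"]
def ray(s,px,z):
    n=cv2.undistortPoints(np.array(px,float).reshape(-1,1,2),s["mtx"],np.array([s["k1"],0,0,0.])).reshape(-1,2)
    d=np.c_[n,np.ones(len(n))]@np.asarray(s["orientation"]).T
    return s["position"]+d*((z-s["position"][2])/d[:,2])[:,None]
E
python3 - <<'E'
from h import *
T=np.load("/tmp/top0.npy",allow_pickle=True).item();S=np.load("/tmp/scene0.npy",allow_pickle=True).item()
P=cloud(T);img=T["image"]
for nm,(u,v),h in [("drop",(170,196),.102),("pill",(193,247),.082),("gauze",(438,260),.062),("jar",(243,260),.042),("cup",(368,265),.066),("stamp",(319,264),.077),("orange",(142,215),.1),("red",(161,247),.1)]:
    Q=P[v-22:v+22,u-22:u+22].reshape(-1,3);c=ray(T,(u,v),h)[0]
    Q=Q[np.linalg.norm(Q[:,:2]-c[:2],axis=1)<.045]
    top=Q[:,2].max();A=Q[Q[:,2]>top-.009]
    mm=(A[:,:2].min(0)+A[:,:2].max(0))/2;ex=np.ptp(A[:,:2],axis=0)
    B=Q[Q[:,2]>.015]
    print(nm,"ztop",round(top,3),"mean",A[:,:2].mean(0).round(4),"mid",mm.round(4),"ext",ex.round(3),len(A),"body min/max",B[:,:2].min(0).round(3),B[:,:2].max(0).round(3))
# rings: pinkish inside; contours
g=cv2.cvtColor(img,cv2.COLOR_RGB2GRAY)
C=cv2.HoughCircles(cv2.resize(g[140:230,230:420],None,fx=4,fy=4,interpolation=cv2.INTER_CUBIC),cv2.HOUGH_GRADIENT,1,80,param1=120,param2=25,minRadius=48,maxRadius=72)
if C is not None:
  for x,y,r in C[0]: 
    u=(x+.5)/4-.5+230;v=(y+.5)/4-.5+140;print("ring",round(u,1),round(v,1),r/4,ray(T,(u,v),.006)[0].round(4))
a=cv2.resize(img[175:275,120:270],None,fx=2.6,fy=2.6,interpolation=cv2.INTER_CUBIC);b=cv2.resize(img[225:295,390:460],None,fx=3.7,fy=3.7,interpolation=cv2.INTER_CUBIC)[:260]
b=cv2.resize(b,(200,260));cc=cv2.resize(S["image"][170:290,150:400],(540,260));a=cv2.resize(a,(390,260))
cv2.imwrite("pics/crop1.png",np.vstack([np.hstack([a,b]),np.hstack([cc,np.zeros((260,50,3),np.uint8)])])[...,::-1])
E
```

```text
drop ztop 0.104 mean [0.5542 0.3716] mid [0.5541 0.3714] ext [0.011 0.011] 27 body min/max [0.537 0.357] [0.57  0.389]
pill ztop 0.089 mean [0.4366 0.3011] mid [0.4367 0.3011] ext [0.033 0.032] 163 body min/max [0.417 0.281] [0.456 0.317]
gauze ztop 0.069 mean [ 0.4477 -0.2453] mid [ 0.4484 -0.2456] ext [0.036 0.038] 213 body min/max [ 0.429 -0.264] [ 0.466 -0.226]
jar ztop 0.049 mean [0.417  0.1903] mid [0.4171 0.1901] ext [0.043 0.043] 279 body min/max [0.395 0.168] [0.439 0.212]
cup ztop 0.072 mean [ 0.4247 -0.0856] mid [ 0.4252 -0.0858] ext [0.064 0.063] 636 body min/max [ 0.393 -0.117] [ 0.458 -0.053]
stamp ztop 0.084 mean [0.4218 0.0213] mid [0.4214 0.0215] ext [0.04  0.055] 242 body min/max [ 0.4   -0.009] [0.444 0.049]
orange ztop 0.103 mean [0.5014 0.43  ] mid [0.5017 0.4306] ext [0.012 0.011] 29 body min/max [0.484 0.414] [0.516 0.443]
red ztop 0.105 mean [0.4305 0.3766] mid [0.4306 0.3765] ext [0.012 0.011] 28 body min/max [0.414 0.359] [0.447 0.394]
ring 303.8 184.5 14.05 [0.6122 0.064  0.006 ]
ring 374.0 195.8 13.7 [ 0.5972 -0.1045  0.006 ]
ring 268.5 179.0 14.1 [0.6196 0.1487 0.006 ]
ring 338.8 190.2 13.8 [ 0.6044 -0.0198  0.006 ]
```

View pics/crop1.png

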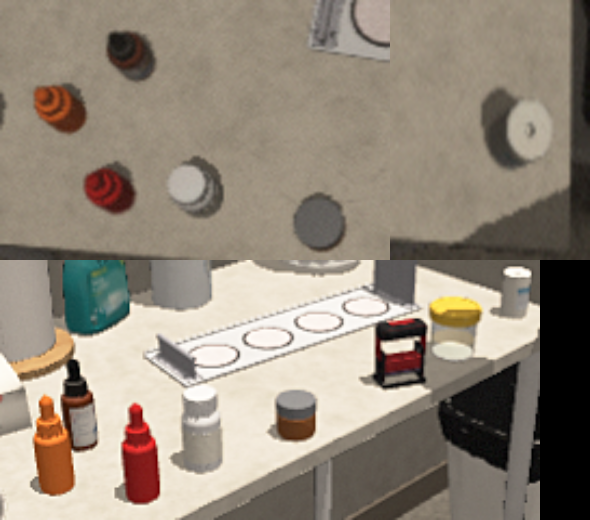

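The crop confirms the brown bottle with the black bulb is the dropper. The red and orange ones are look-alikes. The wrapped roll with a core hole is the gauze, and the grey-lid amber jar and white pill bottle are clear. First move is to above the gauze roll.

The rows are not in the units I measure in: turns go in shares of 4 rad. I convert before sending: 0.394 rad / 4 = 0.0985.

```bash
cat > d.py <<'E'
import sys,numpy as np
from bench import read_state
r=read_state();R=np.array(r["eef_rot"]);p=np.array(r["ee_pos"])
for a in sys.argv[1:]:
    t=np.array([float(x) for x in a.split(",")]);print(a,"->",(R.T@(t-p)).round(4))
c=np.arctan2(.0884,.9961);y=np.array([np.sin(c),np.cos(c),0])
print("yaw left about tool z",round(float(np.arctan2(y@-R[:,0],y@R[:,1])),4),"p",p.round(4),"t",r["time_s"],"z",R[:,2].round(4))
E
python3 -m handwheel '[-0.353,0.255,0.06,0,0,0.0985,0.06,-0.353,0.255,0.06,0,0,0.0985,0.06,-0.353,0.255,0.06,0,0,0.0985,0.06,-0.353,0.255,0.06,0,0,0.0985,0.06,-0.353,0.255,0.06,0,0,0.0985,0.06,-0.353,0.255,0.06,0,0,0.0985,0.06,-0.353,0.255,0.06,0,0,0.0985,0.06,-0.353,0.255,0.06,0,0,0.0985,0.06,-0.353,0.255,0.06,0,0,0.0985,0.06,-0.353,0.255,0.06,0,0,0.0985,0.06,-0.353,0.255,0.06,0,0,0.0985,0.06,-0.353,0.255,0.06,0,0,0.0985,0.06,-0.353,0.255,0.06,0,0,0.0985,0.06,-0.353,0.255,0.06,0,0,0.0985,0.06,-0.353,0.255,0.06,0,0,0.0985,0.06,-0.353,0.255,0.06,0,0,0.0985,0.06]'
python3 d.py .448,-.2454,.02
```

```text
time_s: 1.43
ee_pos: [0.4476, -0.247, 0.1324]
eef_rot: [[-0.996, 0.089, 0.0], [0.089, 0.996, -0.0], [-0.0, -0.0, -1.0]]
force: [0.1, 0.4, -0.0]
gripper_width: 0.06
finger_force: 0.0
.448,-.2454,.02 -> [-0.0003  0.0016  0.1124]
yaw left about tool z -0.0006 p [ 0.4476 -0.247   0.1324] t 1.4333 z [ 0. -0. -1.]
```

```bash
python3 -m handwheel '[0,0.0016,0.04,0,0,0,0.06,0,0.0016,0.08,0,0,0,0.06,0,0.0016,0.114,0,0,0,0.06,0,0.0016,0.114,0,0,0,0.06,0,0.0016,0.114,0,0,0,0.06,0,0.0016,0.114,0,0,0,0.02,0,0.0016,0.114,0,0,0,0.02,0,0.0016,0.114,0,0,0,0.02,0,0.0016,0.114,0,0,0,0.02,0,0.0016,0.114,0,0,0,0.02]' 30
python3 d.py .6122,.064,.144
```

```text
time_s: 2.27
ee_pos: [0.4506, -0.2454, 0.021]
eef_rot: [[-0.996, 0.086, 0.005], [0.086, 0.996, -0.002], [-0.006, -0.002, -1.0]]
force: [-0.9, -1.3, 7.2]
gripper_width: 0.0341
finger_force: 29.9
.6122,.064,.144 -> [-0.135   0.322  -0.1227]
yaw left about tool z 0.0023 p [ 0.4506 -0.2454  0.021 ] t 2.2667 z [ 0.0055 -0.002  -1.    ]
```

```bash
python3 -m handwheel '[0,0,-0.04,0,0,0,0.02,0,0,-0.08,0,0,0,0.02,0,0,-0.12,0,0,0,0.02,0,0,-0.124,0,0,0,0.02,0,0,-0.124,0,0,0,0.02]'
python3 d.py .6122,.064,.144
python3 - <<'E'
from h import *
a=cams.snapshot("top");b=cams.snapshot("wrist")
cv2.imwrite("pics/g1.png",np.hstack([cv2.resize(a["image"][180:320,380:480],(400,560)),cv2.resize(b["image"],(400,300)).repeat(1,0) if 0 else cv2.copyMakeBorder(cv2.resize(b["image"],(400,300)),0,260,0,0,0)])[...,::-1])
E
```

```text
time_s: 2.68
ee_pos: [0.4507, -0.2449, 0.1466]
eef_rot: [[-0.996, 0.087, 0.009], [0.087, 0.996, -0.002], [-0.009, -0.001, -1.0]]
force: [0.2, 0.3, -1.0]
gripper_width: 0.034
finger_force: 29.9
.6122,.064,.144 -> [-0.134   0.3218  0.0035]
yaw left about tool z 0.0015 p [ 0.4507 -0.2449  0.1466] t 2.6833 z [ 0.0094 -0.0018 -1.    ]
```

View pics/g1.png

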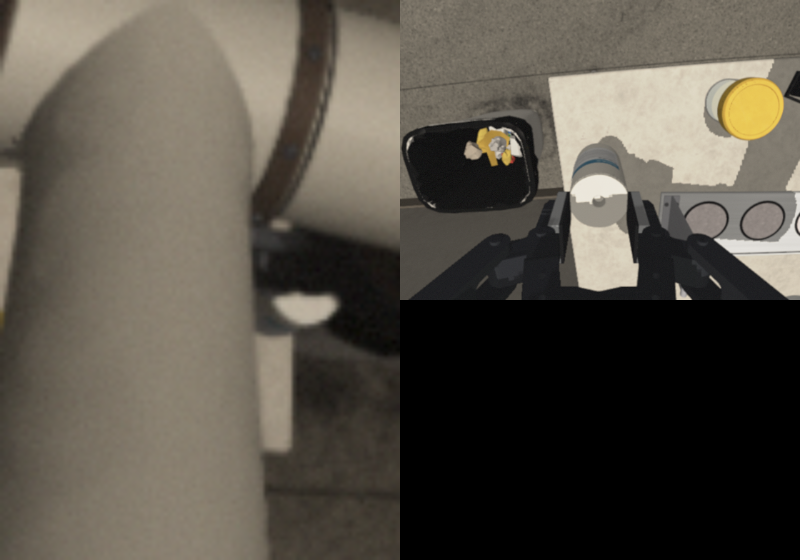

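```bash
cat > w.py <<'E'
from h import *
import sys
zt=float(sys.argv[1])  # expected held height above TCP->top z offset window
s=cams.snapshot("wrist");P=cloud(s);r=read_state();R=np.array(r["eef_rot"]);p=np.array(r["ee_pos"])
L=(P.reshape(-1,3)-p)@R   # tool frame; top of object at -z
col=s["image"].reshape(-1,3).max(1)
m=(s["range_z"].ravel()>0)&(np.abs(L[:,1])<.03)&(np.abs(L[:,0])<.05)&(L[:,2]>-.09)&(L[:,2]<.1)
Q=L[m]
for lo in np.arange(-.09,.1,.01):
    q=Q[(Q[:,2]>=lo)&(Q[:,2]<lo+.01)]
    if len(q)>20: print(round(lo,2),len(q),q.min(0).round(3)[:2],q.max(0).round(3)[:2],q.mean(0).round(3)[:2])
E
python3 w.py 0
```

```text
-0.09 1602 [-0.008 -0.03 ] [0.014 0.03 ] [0.011 0.   ]
-0.08 1794 [-0.012 -0.03 ] [0.012 0.03 ] [ 0.004 -0.   ]
-0.07 1349 [-0.012 -0.03 ] [0.011 0.03 ] [0.006 0.   ]
-0.06 1086 [-0.012 -0.03 ] [0.011 0.03 ] [0.006 0.   ]
-0.05 5049 [-0.016 -0.03 ] [0.02 0.03] [ 0.003 -0.   ]
-0.04 1134 [-0.015 -0.018] [0.021 0.017] [ 0.011 -0.   ]
-0.03 645 [ 0.006 -0.018] [0.021 0.017] [ 0.017 -0.001]
-0.02 488 [ 0.006 -0.019] [0.021 0.017] [ 0.018 -0.001]
-0.01 414 [ 0.008 -0.019] [0.021 0.017] [ 0.018 -0.001]
-0.0 261 [ 0.006 -0.019] [0.021 0.017] [ 0.018 -0.001]
0.01 274 [ 0.007 -0.018] [0.02  0.016] [ 0.017 -0.001]
```

```bash
python3 -m handwheel '[-0.1365,0.322,0,0,0,0,0.02,-0.1365,0.322,0,0,0,0,0.02,-0.1365,0.322,0,0,0,0,0.02,-0.1365,0.322,0,0,0,0,0.02,-0.1365,0.322,0,0,0,0,0.02,-0.1365,0.322,0,0,0,0,0.02,-0.1365,0.322,0,0,0,0,0.02,-0.1365,0.322,0,0,0,0,0.02,-0.1365,0.322,0,0,0,0,0.02,-0.1365,0.322,0,0,0,0,0.02,-0.1365,0.322,0,0,0,0,0.02,-0.1365,0.322,0,0,0,0,0.02,-0.1365,0.322,0,0,0,0,0.02]'
python3 d.py .6147,.064,.029
```

```text
time_s: 3.92
ee_pos: [0.6114, 0.063, 0.1417]
eef_rot: [[-0.996, 0.089, -0.002], [0.089, 0.996, -0.001], [0.002, -0.001, -1.0]]
force: [0.1, 0.1, -1.1]
gripper_width: 0.034
finger_force: 29.9
.6147,.064,.029 -> [-0.0033  0.0014  0.1127]
yaw left about tool z -0.0002 p [0.6114 0.063  0.1417] t 3.9167 z [-1.8e-03 -5.0e-04 -1.0e+00]
```

```bash
python3 -m handwheel '[-0.0033,0.0014,0.04,0,0,0,0.02,-0.0033,0.0014,0.08,0,0,0,0.02,-0.0033,0.0014,0.1,0,0,0,0.02,-0.0033,0.0014,0.106,0,0,0,0.02,-0.0033,0.0014,0.106,0,0,0,0.02]'
python3 d.py .6147,.064,.027
```

```text
time_s: 4.33
ee_pos: [0.6145, 0.0639, 0.0348]
eef_rot: [[-0.996, 0.088, -0.004], [0.088, 0.996, -0.002], [0.003, -0.002, -1.0]]
force: [-0.3, 0.8, -0.2]
gripper_width: 0.0335
finger_force: 30.0
.6147,.064,.027 -> [-0.0003  0.0001  0.0078]
yaw left about tool z -0.0001 p [0.6145 0.0639 0.0348] t 4.3333 z [-0.0036 -0.0015 -1.    ]
```

```bash
python3 -m handwheel '[0,0,0.003,0,0,0,0.02,0,0,0.005,0,0,0,0.02,0,0,0.0065,0,0,0,0.02,0,0,0.0065,0,0,0,0.02,0,0,0.0065,0,0,0,0.02]'
```

```text
time_s: 4.75
ee_pos: [0.6163, 0.0657, 0.0307]
eef_rot: [[-0.996, 0.087, 0.002], [0.087, 0.996, 0.001], [-0.002, 0.001, -1.0]]
force: [-0.1, 0.2, -0.2]
gripper_width: 0.0342
finger_force: 30.0
```

```bash
python3 -m handwheel '[0,0,0.002,0,0,0,0.02,0,0,0.003,0,0,0,0.02,0,0,0.003,0,0,0,0.02]'
```

```text
time_s: 5.0
ee_pos: [0.6161, 0.0656, 0.0272]
eef_rot: [[-0.996, 0.087, 0.001], [0.087, 0.996, -0.0], [-0.001, 0.0, -1.0]]
force: [0.6, 0.1, 1.7]
gripper_width: 0.0342
finger_force: 30.6
```

```bash
python3 -m handwheel '[0,0,0,0,0,0,0.06,0,0,0,0,0,0,0.06,0,0,0,0,0,0,0.06,0,0,0,0,0,0,0.06,0,0,-0.03,0,0,0,0.06,0,0,-0.07,0,0,0,0.06,0,0,-0.11,0,0,0,0.06,0,0,-0.125,0,0,0,0.06,0,0,-0.125,0,0,0,0.06]'
python3 d.py .4366,.3011,.15 .4366,.3011,.02;python3 - <<'E'
from h import *
b=cams.snapshot("wrist");cv2.imwrite("pics/g2.png",b["image"][...,::-1])
E
```

```text
time_s: 5.75
ee_pos: [0.6191, 0.0662, 0.1578]
eef_rot: [[-0.996, 0.086, 0.011], [0.086, 0.996, 0.003], [-0.011, 0.003, -1.0]]
force: [-0.5, -0.1, 0.4]
gripper_width: 0.0598
finger_force: 0.0
.4366,.3011,.15 -> [0.2021 0.2182 0.0064]
.4366,.3011,.02 -> [0.2035 0.2178 0.1364]
yaw left about tool z 0.002 p [0.6191 0.0662 0.1578] t 5.75 z [ 0.0108  0.0026 -0.9999]
```

View pics/g2.png

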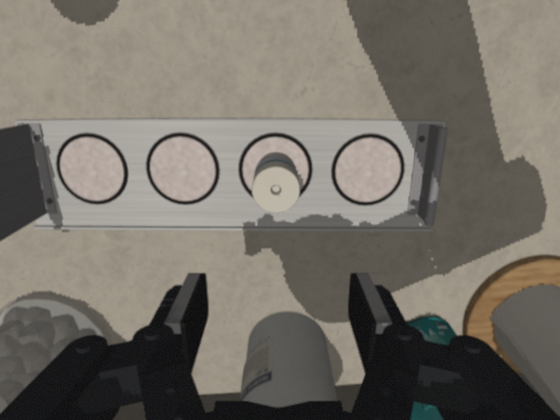

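The gauze roll stands on mark 3, seen at (275,185) with the ring around it. Next is the pill bottle.

```bash
python3 -m handwheel '[0.202,0.218,0.006,0,0,0,0.058,0.202,0.218,0.006,0,0,0,0.058,0.202,0.218,0.006,0,0,0,0.058,0.202,0.218,0.006,0,0,0,0.058,0.202,0.218,0.006,0,0,0,0.058,0.202,0.218,0.006,0,0,0,0.058,0.202,0.218,0.006,0,0,0,0.058,0.202,0.218,0.006,0,0,0,0.058,0.202,0.218,0.006,0,0,0,0.058,0.202,0.218,0.006,0,0,0,0.058,0.202,0.218,0.006,0,0,0,0.058,0.202,0.218,0.006,0,0,0,0.058]'
python3 d.py .4366,.3011,.018
python3 - <<'E'
from h import *
b=cams.snapshot("wrist");cv2.imwrite("pics/p1.png",b["image"][...,::-1]);P=cloud(b);h=P[...,2];
m=(h>.065)&(np.linalg.norm(P[...,:2]-[.4366,.3011],axis=-1)<.03)&(h<.1)
q=P[m];print(q.min(0),q.max(0),((q.min(0)+q.max(0))/2).round(4),len(q))
E
```

```text
time_s: 6.8
ee_pos: [0.4342, 0.299, 0.1453]
eef_rot: [[-0.996, 0.089, -0.001], [0.089, 0.996, -0.001], [0.001, -0.001, -1.0]]
force: [-0.4, 0.8, -0.3]
gripper_width: 0.0579
finger_force: 0.0
.4366,.3011,.018 -> [-0.0023  0.0025  0.1273]
yaw left about tool z -0.0008 p [0.4342 0.299  0.1453] t 6.8 z [-7.e-04 -9.e-04 -1.e+00]
[0.42086235 0.28477527 0.06512971] [0.45457088 0.31896538 0.08340767] [0.4377 0.3019 0.0743] 1866
```

View pics/p1.png

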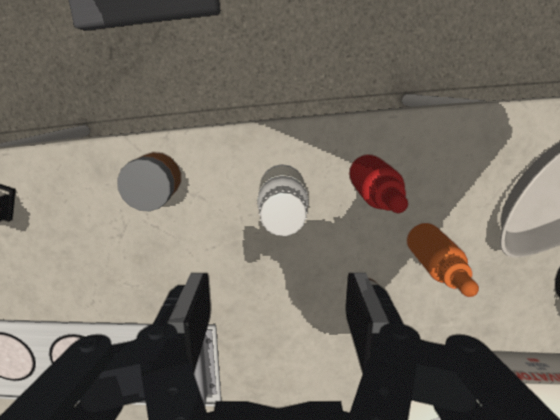

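The cap is centred between the fingers at (283,213), with the red bottle well clear to the right at (380,185). Descend, grip and lift.

```bash
python3 -m handwheel '[-0.0034,0.0034,0.04,0,0,0,0.058,-0.0034,0.0034,0.08,0,0,0,0.058,-0.0034,0.0034,0.11,0,0,0,0.058,-0.0034,0.0034,0.124,0,0,0,0.058,-0.0034,0.0034,0.124,0,0,0,0.058,-0.0034,0.0034,0.124,0,0,0,0.058,-0.0034,0.0034,0.124,0,0,0,0.02,-0.0034,0.0034,0.124,0,0,0,0.02,-0.0034,0.0034,0.124,0,0,0,0.02,-0.0034,0.0034,0.124,0,0,0,0.02,-0.0034,0.0034,0.124,0,0,0,0.02]' 30 
python3 d.py .6044,-.0198,.15
```

```text
time_s: 7.77
ee_pos: [0.4383, 0.3041, 0.0236]
eef_rot: [[-0.996, 0.086, 0.003], [0.086, 0.996, 0.002], [-0.002, 0.002, -1.0]]
force: [-0.0, -0.4, 5.8]
gripper_width: 0.0318
finger_force: 29.9
.6044,-.0198,.15 -> [-0.1938 -0.308  -0.1267]
yaw left about tool z 0.002 p [0.4383 0.3041 0.0236] t 7.7667 z [ 0.0025  0.0021 -1.    ]
```

```bash
python3 -m handwheel '[0,0,-0.04,0,0,0,0.02,0,0,-0.08,0,0,0,0.02,0,0,-0.12,0,0,0,0.02,0,0,-0.14,0,0,0,0.02,0,0,-0.14,0,0,0,0.02,0,0,-0.14,0,0,0,0.02]'
python3 w.py 0;python3 d.py .6044,-.0198,.15 
```

```text
time_s: 8.27
ee_pos: [0.4373, 0.304, 0.1633]
eef_rot: [[-0.996, 0.087, 0.002], [0.087, 0.996, 0.003], [-0.001, 0.004, -1.0]]
force: [-0.1, 0.0, -1.5]
gripper_width: 0.0316
finger_force: 30.3
-0.09 1657 [-0.008 -0.03 ] [0.014 0.03 ] [ 0.01 -0.  ]
-0.08 1773 [-0.012 -0.029] [0.012 0.03 ] [0.004 0.001]
-0.07 1874 [-0.015 -0.029] [0.015 0.03 ] [ 0.005 -0.001]
-0.06 5848 [-0.016 -0.029] [0.017 0.03 ] [0.004 0.001]
-0.05 925 [ 0.004 -0.028] [0.017 0.029] [0.012 0.   ]
-0.04 1543 [ 0.002 -0.019] [0.02  0.019] [ 0.014 -0.   ]
-0.03 695 [-0.   -0.02] [0.02 0.02] [ 0.016 -0.001]
-0.02 511 [ 0.007 -0.019] [0.02  0.018] [ 0.016 -0.001]
-0.01 444 [ 0.007 -0.02 ] [0.02  0.018] [ 0.016 -0.002]
-0.0 380 [ 0.007 -0.02 ] [0.02  0.018] [ 0.016 -0.001]
0.01 267 [ 0.007 -0.02 ] [0.02  0.017] [ 0.016 -0.001]
.6044,-.0198,.15 -> [-0.1954 -0.307   0.0113]
yaw left about tool z 0.0009 p [0.4366 0.3031 0.1616] t 8.3167 z [-8.e-04  6.e-04 -1.e+00]
```

```bash
python3 -m handwheel '[-0.195,-0.307,0.008,0,0,0,0.02,-0.195,-0.307,0.008,0,0,0,0.02,-0.195,-0.307,0.008,0,0,0,0.02,-0.195,-0.307,0.008,0,0,0,0.02,-0.195,-0.307,0.008,0,0,0,0.02,-0.195,-0.307,0.008,0,0,0,0.02,-0.195,-0.307,0.008,0,0,0,0.02,-0.195,-0.307,0.008,0,0,0,0.02,-0.195,-0.307,0.008,0,0,0,0.02,-0.195,-0.307,0.008,0,0,0,0.02,-0.195,-0.307,0.008,0,0,0,0.02,-0.195,-0.307,0.008,0,0,0,0.02,-0.195,-0.307,0.008,0,0,0,0.02,-0.195,-0.307,0.008,0,0,0,0.02]'
python3 d.py .6049,-.0198,.0315
```

```text
time_s: 9.48
ee_pos: [0.6042, -0.0183, 0.1535]
eef_rot: [[-0.996, 0.085, -0.001], [0.085, 0.996, -0.0], [0.001, -0.0, -1.0]]
force: [-0.4, -0.3, -0.2]
gripper_width: 0.0318
finger_force: 30.3
.6049,-.0198,.0315 -> [-0.0009 -0.0014  0.122 ]
yaw left about tool z 0.0031 p [ 0.6042 -0.0183  0.1535] t 9.4833 z [-8.e-04 -0.e+00 -1.e+00]
```

```bash
python3 -m handwheel '[-0.001,-0.0014,0.04,0,0,0,0.02,-0.001,-0.0014,0.08,0,0,0,0.02,-0.001,-0.0014,0.11,0,0,0,0.02,-0.001,-0.0014,0.116,0,0,0,0.02,-0.001,-0.0014,0.118,0,0,0,0.02,-0.001,-0.0014,0.118,0,0,0,0.02,-0.001,-0.0014,0.118,0,0,0,0.02]'
python3 d.py .6049,-.0198,.029
```

```text
time_s: 10.07
ee_pos: [0.6077, -0.0203, 0.0383]
eef_rot: [[-0.996, 0.086, 0.005], [0.086, 0.996, 0.0], [-0.005, 0.001, -1.0]]
force: [0.2, 0.3, -0.6]
gripper_width: 0.032
finger_force: 30.4
.6049,-.0198,.029 -> [0.0028 0.0002 0.0093]
yaw left about tool z 0.0026 p [ 0.6077 -0.0203  0.0383] t 10.0667 z [ 4.6e-03  4.0e-04 -1.0e+00]
```

```bash
python3 -m handwheel '[0,0,0.003,0,0,0,0.02,0,0,0.0055,0,0,0,0.02,0,0,0.0055,0,0,0,0.02,0,0,0.0055,0,0,0,0.02]'; python3 -m handwheel '[0,0,0.0015,0,0,0,0.02,0,0,0.0015,0,0,0,0.02,0,0,0.0015,0,0,0,0.02]'
```

```text
time_s: 10.4
ee_pos: [0.6058, -0.021, 0.0308]
eef_rot: [[-0.996, 0.087, 0.001], [0.087, 0.996, 0.0], [-0.001, 0.0, -1.0]]
force: [-0.8, -1.0, -0.6]
gripper_width: 0.0319
finger_force: 30.4
time_s: 10.65
ee_pos: [0.6064, -0.021, 0.0297]
eef_rot: [[-0.996, 0.087, 0.002], [0.087, 0.996, -0.0], [-0.002, 0.0, -1.0]]
force: [-0.3, -0.6, 3.5]
gripper_width: 0.0322
finger_force: 30.7
```

Contact is felt (3.5 N). Release, back off upward and check, then head for the dropper.

```bash
python3 -m handwheel '[0,0,0,0,0,0,0.055,0,0,0,0,0,0,0.055,0,0,0,0,0,0,0.055,0,0,0,0,0,0,0.055,0,0,-0.03,0,0,0,0.055,0,0,-0.07,0,0,0,0.055,0,0,-0.11,0,0,0,0.055,0,0,-0.135,0,0,0,0.055,0,0,-0.135,0,0,0,0.055,0,0,-0.135,0,0,0,0.055]'
python3 d.py .5542,.3716,.16
cat > chk.py <<'E'
from h import *
b=cams.snapshot("wrist");P=cloud(b)
o=np.array([.60835,.0221]);y=np.array([.0884,.9961]);x=np.array([.9961,-.0884])
for n,k,h,w in [("drop",-127.5,.108,.007),("pill",-42.5,.088,.006),("gauze",42.5,.068,.006),("jar",127.5,.048,.006)]:
    d=P[...,:2]-o;X=d@x*1e3;Y=d@y*1e3-k
    m=(np.abs(P[...,2]-h)<w)&(abs(X)<35)&(abs(Y)<35)
    if m.sum()>15:print(n,"tray err x,y mm",round((X[m].min()+X[m].max())/2,1),round((Y[m].min()+Y[m].max())/2,1),"ext",round(np.ptp(X[m])),round(np.ptp(Y[m])),"z",P[...,2][m].mean().round(4))
E
python3 chk.py
```

```text
time_s: 11.48
ee_pos: [0.6066, -0.0206, 0.1657]
eef_rot: [[-0.996, 0.087, 0.004], [0.087, 0.996, 0.001], [-0.004, 0.002, -1.0]]
force: [-0.0, -0.6, -1.3]
gripper_width: 0.0548
finger_force: 0.0
.5542,.3716,.16 -> [0.0864 0.3862 0.006 ]
yaw left about tool z 0.0012 p [ 0.6066 -0.0206  0.1657] t 11.4833 z [ 0.0041  0.0012 -1.    ]
pill tray err x,y mm 1.3 -3.1 ext 34 34 z 0.0868
gauze tray err x,y mm 0.7 0.4 ext 37 36 z 0.067
```

Both stand within about 3 mm of their marks. On to the dropper bottle.

```bash
python3 -m handwheel '[0.0864,0.3862,0,0,0,0,0.05,0.0864,0.3862,0,0,0,0,0.05,0.0864,0.3862,0,0,0,0,0.05,0.0864,0.3862,0,0,0,0,0.05,0.0864,0.3862,0,0,0,0,0.05,0.0864,0.3862,0,0,0,0,0.05,0.0864,0.3862,0,0,0,0,0.05,0.0864,0.3862,0,0,0,0,0.05,0.0864,0.3862,0,0,0,0,0.05,0.0864,0.3862,0,0,0,0,0.05,0.0864,0.3862,0,0,0,0,0.05,0.0864,0.3862,0,0,0,0,0.05,0.0864,0.3862,0,0,0,0,0.05,0.0864,0.3862,0,0,0,0,0.05,0.0864,0.3862,0,0,0,0,0.05]'
python3 d.py .5542,.3716,.026
python3 - <<'E'
from h import *
b=cams.snapshot("wrist");cv2.imwrite("pics/d1.png",b["image"][...,::-1]);P=cloud(b);h=P[...,2];
for a,c in((.09,.11),(.02,.06)):
  m=(h>a)&(np.linalg.norm(P[...,:2]-[.5542,.3716],axis=-1)<.025)&(h<c)
  q=P[m];print(q.min(0),q.max(0),((q.min(0)+q.max(0))/2).round(4),len(q))
E
```

```text
time_s: 12.78
ee_pos: [0.5536, 0.3697, 0.1637]
eef_rot: [[-0.996, 0.089, -0.0], [0.089, 0.996, -0.0], [0.0, -0.0, -1.0]]
force: [-1.0, -0.4, -0.2]
gripper_width: 0.0505
finger_force: 0.0
.5542,.3716,.026 -> [-0.0005  0.002   0.1377]
yaw left about tool z -0.0006 p [0.5536 0.3697 0.1637] t 12.7833 z [-4.e-04 -4.e-04 -1.e+00]
[0.54850829 0.36745635 0.090283  ] [0.56128252 0.3804092  0.10146941] [0.5549 0.3739 0.0959] 280
[0.53812783 0.35730949 0.02039001] [0.5677707  0.39019427 0.05998749] [0.5529 0.3738 0.0402] 709
```

View pics/d1.png

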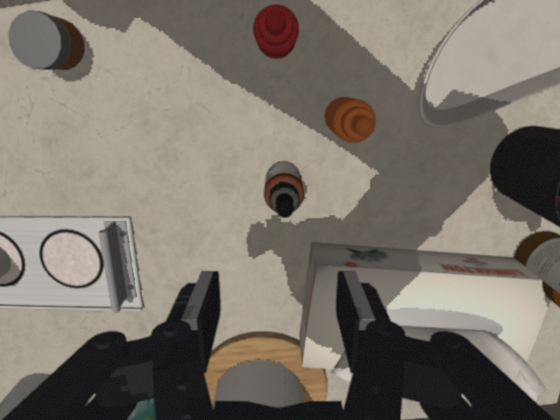

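The brown dropper at (285,200) sits centred between the fingers. The orange bottle (350,118), red bottle (275,30) and tissue box are clear of them.

```bash
python3 -m handwheel '[-0.001,0.0038,0.04,0,0,0,0.05,-0.001,0.0038,0.08,0,0,0,0.05,-0.001,0.0038,0.12,0,0,0,0.05,-0.001,0.0038,0.136,0,0,0,0.05,-0.001,0.0038,0.136,0,0,0,0.05,-0.001,0.0038,0.136,0,0,0,0.05,-0.001,0.0038,0.136,0,0,0,0.015,-0.001,0.0038,0.136,0,0,0,0.015,-0.001,0.0038,0.136,0,0,0,0.015,-0.001,0.0038,0.136,0,0,0,0.015,-0.001,0.0038,0.136,0,0,0,0.015]' 30 
python3 d.py .5972,-.1045,.2
```

```text
time_s: 13.75
ee_pos: [0.5561, 0.376, 0.0307]
eef_rot: [[-0.996, 0.086, 0.004], [0.086, 0.996, 0.003], [-0.004, 0.003, -1.0]]
force: [-0.5, 1.0, 6.9]
gripper_width: 0.0219
finger_force: 29.5
.5972,-.1045,.2 -> [-0.0831 -0.4746 -0.1705]
yaw left about tool z 0.002 p [0.5561 0.376  0.0307] t 13.75 z [ 0.004   0.0028 -1.    ]
```

```bash
python3 -m handwheel '[0,0,-0.04,0,0,0,0.015,0,0,-0.08,0,0,0,0.015,0,0,-0.12,0,0,0,0.015,0,0,-0.15,0,0,0,0.015,0,0,-0.15,0,0,0,0.015,0,0,-0.15,0,0,0,0.015]'
python3 w.py 0;python3 d.py .5972,-.1045,.17 
```

```text
time_s: 14.25
ee_pos: [0.5551, 0.376, 0.1808]
eef_rot: [[-0.996, 0.087, 0.004], [0.087, 0.996, 0.005], [-0.003, 0.005, -1.0]]
force: [-0.2, -0.2, -1.3]
gripper_width: 0.0215
finger_force: 29.5
-0.09 2145 [-0.01 -0.03] [0.014 0.03 ] [ 0.008 -0.   ]
-0.08 1867 [-0.012 -0.024] [0.011 0.025] [0.004 0.001]
-0.07 2061 [-0.012 -0.024] [0.011 0.025] [0.005 0.001]
-0.06 1414 [-0.011 -0.024] [0.011 0.025] [0.006 0.   ]
-0.05 1857 [-0.012 -0.023] [0.012 0.024] [0.005 0.   ]
-0.04 1119 [ 0.003 -0.015] [0.016 0.015] [0.01 0.  ]
-0.03 772 [ 0.001 -0.017] [0.017 0.016] [ 0.013 -0.   ]
-0.02 449 [ 0.001 -0.017] [0.017 0.016] [ 0.014 -0.001]
-0.01 379 [ 0.005 -0.017] [0.017 0.015] [ 0.014 -0.001]
-0.0 336 [ 0.004 -0.017] [0.017 0.015] [ 0.014 -0.001]
0.01 286 [ 0.004 -0.017] [0.017 0.015] [ 0.014 -0.002]
0.02 130 [ 0.005 -0.016] [0.016 0.015] [ 0.014 -0.001]
.5972,-.1045,.17 -> [-0.0849 -0.474   0.0075]
yaw left about tool z 0.001 p [0.5541 0.3751 0.1782] t 14.3 z [-1.0e-04  1.5e-03 -1.0e+00]
```

```bash
python3 -m handwheel '[-0.0855,-0.474,0,0,0,0,0.015,-0.0855,-0.474,0,0,0,0,0.015,-0.0855,-0.474,0,0,0,0,0.015,-0.0855,-0.474,0,0,0,0,0.015,-0.0855,-0.474,0,0,0,0,0.015,-0.0855,-0.474,0,0,0,0,0.015,-0.0855,-0.474,0,0,0,0,0.015,-0.0855,-0.474,0,0,0,0,0.015,-0.0855,-0.474,0,0,0,0,0.015,-0.0855,-0.474,0,0,0,0,0.015,-0.0855,-0.474,0,0,0,0,0.015,-0.0855,-0.474,0,0,0,0,0.015,-0.0855,-0.474,0,0,0,0,0.015,-0.0855,-0.474,0,0,0,0,0.015,-0.0855,-0.474,0,0,0,0,0.015,-0.0855,-0.474,0,0,0,0,0.015,-0.0855,-0.474,0,0,0,0,0.015]'
python3 d.py .5982,-.1045,.0365
```

```text
time_s: 15.72
ee_pos: [0.5983, -0.1033, 0.1774]
eef_rot: [[-0.996, 0.085, -0.001], [0.085, 0.996, 0.0], [0.001, 0.0, -1.0]]
force: [0.8, 0.0, -1.2]
gripper_width: 0.0219
finger_force: 29.6
.5982,-.1045,.0365 -> [-1.000e-04 -1.200e-03  1.409e-01]
yaw left about tool z 0.0031 p [ 0.5983 -0.1033  0.1774] t 15.7167 z [-8.e-04  2.e-04 -1.e+00]
```

```bash
python3 -m handwheel '[0,-0.001,0.04,0,0,0,0.015,0,-0.001,0.08,0,0,0,0.015,0,-0.001,0.11,0,0,0,0.015,0,-0.001,0.13,0,0,0,0.015,0,-0.001,0.134,0,0,0,0.015,0,-0.001,0.134,0,0,0,0.015,0,-0.001,0.134,0,0,0,0.015,0,-0.001,0.134,0,0,0,0.015]'
python3 d.py .5982,-.1045,.0365
```

```text
time_s: 16.38
ee_pos: [0.6001, -0.1052, 0.046]
eef_rot: [[-0.996, 0.086, 0.004], [0.086, 0.996, -0.0], [-0.004, 0.0, -1.0]]
force: [-0.1, -0.9, 0.2]
gripper_width: 0.0214
finger_force: 29.6
.5982,-.1045,.0365 -> [0.002  0.0005 0.0095]
yaw left about tool z 0.0023 p [ 0.6001 -0.1052  0.046 ] t 16.3833 z [ 4.2e-03 -1.0e-04 -1.0e+00]
```

```bash
python3 -m handwheel '[0.001,0,0.004,0,0,0,0.015,0.001,0,0.007,0,0,0,0.015,0.001,0,0.007,0,0,0,0.015,0.001,0,0.007,0,0,0,0.015]'; python3 -m handwheel '[0,0,0.0015,0,0,0,0.015,0,0,0.0015,0,0,0,0.015,0,0,0.0015,0,0,0,0.015]'
```

```text
time_s: 16.72
ee_pos: [0.5974, -0.1056, 0.037]
eef_rot: [[-0.996, 0.087, 0.0], [0.087, 0.996, 0.0], [-0.0, 0.0, -1.0]]
force: [0.8, 0.1, 0.1]
gripper_width: 0.0218
finger_force: 29.6
time_s: 16.97
ee_pos: [0.5985, -0.1059, 0.0367]
eef_rot: [[-0.996, 0.087, 0.002], [0.087, 0.996, -0.001], [-0.002, -0.0, -1.0]]
force: [-0.3, -0.6, 5.4]
gripper_width: 0.0218
finger_force: 30.1
```

```bash
python3 -m handwheel '[0,0,0,0,0,0,0.045,0,0,0,0,0,0,0.045,0,0,0,0,0,0,0.045,0,0,0,0,0,0,0.045,0,0,-0.03,0,0,0,0.045,0,0,-0.07,0,0,0,0.045,0,0,-0.11,0,0,0,0.045,0,0,-0.14,0,0,0,0.045,0,0,-0.14,0,0,0,0.045,0,0,-0.14,0,0,0,0.045]'
python3 chk.py; python3 d.py .417,.1902,.15
```

```text
time_s: 17.8
ee_pos: [0.5984, -0.1054, 0.1775]
eef_rot: [[-0.996, 0.087, 0.005], [0.087, 0.996, 0.001], [-0.005, 0.001, -1.0]]
force: [-0.3, 0.3, -0.5]
gripper_width: 0.0451
finger_force: 0.0
drop tray err x,y mm -0.5 -3.1 ext 12 12 z 0.1036
pill tray err x,y mm 0.9 -3.5 ext 32 33 z 0.0868
gauze tray err x,y mm 0.8 0.6 ext 36 37 z 0.067
.417,.1902,.15 -> [0.2052 0.2786 0.0255]
yaw left about tool z 0.001 p [ 0.5971 -0.1053  0.1753] t 17.85 z [ 2.e-04  8.e-04 -1.e+00]
```

Next the jar: approach above it with opening 0.065, passing above the stamp at safe height.

```bash
python3 -m handwheel '[0.205,0.279,0.005,0,0,0,0.065,0.205,0.279,0.005,0,0,0,0.065,0.205,0.279,0.005,0,0,0,0.065,0.205,0.279,0.005,0,0,0,0.065,0.205,0.279,0.005,0,0,0,0.065,0.205,0.279,0.005,0,0,0,0.065,0.205,0.279,0.005,0,0,0,0.065,0.205,0.279,0.005,0,0,0,0.065,0.205,0.279,0.005,0,0,0,0.065,0.205,0.279,0.005,0,0,0,0.065,0.205,0.279,0.005,0,0,0,0.065,0.205,0.279,0.005,0,0,0,0.065,0.205,0.279,0.005,0,0,0,0.065,0.205,0.279,0.005,0,0,0,0.065]'
python3 - <<'E'
from h import *
b=cams.snapshot("wrist");P=cloud(b);h=P[...,2];
m=(h>.034)&(np.linalg.norm(P[...,:2]-[.417,.1902],axis=-1)<.04)&(h<.055)
q=P[m];c=(q.min(0)+q.max(0))/2;print(np.ptp(q,axis=0),c.round(4),len(q))
E
python3 d.py .417,.1902,.014
```

```text
time_s: 19.02
ee_pos: [0.4178, 0.1892, 0.1699]
eef_rot: [[-0.996, 0.089, -0.001], [0.089, 0.996, -0.001], [0.001, -0.001, -1.0]]
force: [-0.1, 0.3, 0.3]
gripper_width: 0.065
finger_force: 0.0
[0.04315709 0.04366163 0.00902172] [0.4176 0.1917 0.0386] 1957
.417,.1902,.014 -> [0.0008 0.0009 0.156 ]
yaw left about tool z -0.0007 p [0.4178 0.1893 0.17  ] t 19.0667 z [-5.e-04 -5.e-04 -1.e+00]
```

```bash
python3 -m handwheel '[0,0.0024,0.04,0,0,0,0.065,0,0.0024,0.08,0,0,0,0.065,0,0.0024,0.12,0,0,0,0.065,0,0.0024,0.145,0,0,0,0.065,0,0.0024,0.155,0,0,0,0.065,0,0.0024,0.155,0,0,0,0.065,0,0.0024,0.155,0,0,0,0.065,0,0.0024,0.155,0,0,0,0.025,0,0.0024,0.155,0,0,0,0.025,0,0.0024,0.155,0,0,0,0.025,0,0.0024,0.155,0,0,0,0.025,0,0.0024,0.155,0,0,0,0.025]' 30
```

```text
time_s: 20.07
ee_pos: [0.4179, 0.1929, 0.016]
eef_rot: [[-0.996, 0.087, 0.001], [0.087, 0.996, 0.001], [-0.001, 0.001, -1.0]]
force: [0.1, -0.6, -0.2]
gripper_width: 0.0251
finger_force: 0.0
```

```bash
python3 -m handwheel '[0,0,-0.04,0,0,0,0.025,0,0,-0.08,0,0,0,0.025,0,0,-0.12,0,0,0,0.025,0,0,-0.13,0,0,0,0.025,0,0,-0.13,0,0,0,0.025,0,0,-0.13,0,0,0,0.025]'
python3 w.py 0;python3 d.py .6196,.1487,.13 
```

```text
time_s: 20.57
ee_pos: [0.4175, 0.1928, 0.1459]
eef_rot: [[-0.996, 0.087, 0.001], [0.087, 0.996, 0.002], [-0.001, 0.002, -1.0]]
force: [-0.4, -0.3, -1.1]
gripper_width: 0.0253
finger_force: 0.0
-0.09 2152 [-0.011 -0.03 ] [0.014 0.03 ] [0.009 0.   ]
-0.08 1615 [-0.012 -0.026] [0.012 0.026] [0.004 0.   ]
-0.07 1298 [-0.012 -0.026] [0.011 0.027] [0.006 0.001]
-0.06 1054 [-0.011 -0.026] [0.011 0.027] [0.006 0.   ]
-0.05 561 [-0.011 -0.025] [0.011 0.025] [0.006 0.001]
.6196,.1487,.13 -> [-0.2057 -0.0256  0.0146]
yaw left about tool z 0.001 p [0.4169 0.1922 0.1448] t 20.6167 z [-1.1e-03 -2.0e-04 -1.0e+00]
```

The fingers shut to 25 mm with no force, so the grip missed. I'll look.

```bash
python3 - <<'E'
from h import *
b=cams.snapshot("wrist");s=cams.snapshot("scene")
a=b["image"];cv2.imwrite("pics/j1.png",np.hstack([cv2.resize(a,(400,300)),cv2.resize(s["image"][150:350,180:400],(330,300))])[...,::-1])
P=cloud(b);h=P[...,2]
m=(h>.03)&(np.linalg.norm(P[...,:2]-[.417,.1902],axis=-1)<.06)&(h<.055)
q=P[m];print(len(q),q.min(0),q.max(0),(q.min(0)+q.max(0))/2)
E
```

```text
2316 [0.39599335 0.17003708 0.03010226] [0.4396726  0.21318574 0.04336432] [0.41783298 0.19161141 0.03673329]
```

View pics/j1.png

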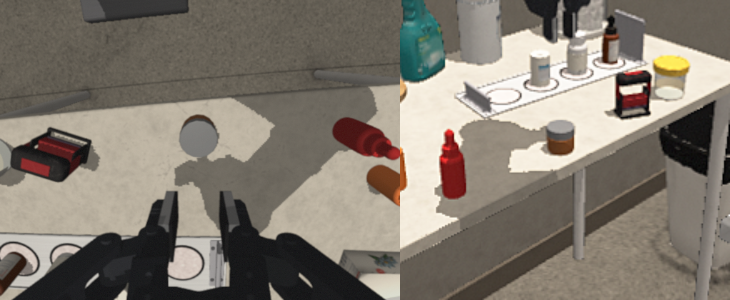

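The jar stands untouched at (0.418, 0.192), because the pads closed above its lid. Retry about 11 mm lower.

```bash
python3 -m handwheel '[0,0,0,0,0,0,0.065,0,0,0,0,0,0,0.065,0,0,0,0,0,0,0.065,0,-0.0005,0.04,0,0,0,0.065,0,-0.0005,0.08,0,0,0,0.065,0,-0.0005,0.12,0,0,0,0.065,0,-0.0005,0.136,0,0,0,0.065,0,-0.0005,0.141,0,0,0,0.065,0,-0.0005,0.141,0,0,0,0.065,0,-0.0005,0.141,0,0,0,0.065]'
python3 -m handwheel '[0,0,0,0,0,0,0.025,0,0,0,0,0,0,0.025,0,0,0,0,0,0,0.025,0,0,0,0,0,0,0.025,0,0,0,0,0,0,0.025,0,0,0,0,0,0,0.025]' 30
```

```text
time_s: 21.55
ee_pos: [0.4185, 0.1928, 0.005]
eef_rot: [[-0.996, 0.087, 0.001], [0.087, 0.996, 0.001], [-0.001, 0.001, -1.0]]
force: [-0.3, 0.2, 0.4]
gripper_width: 0.0649
finger_force: 0.0
time_s: 22.05
ee_pos: [0.4177, 0.1923, 0.0047]
eef_rot: [[-0.996, 0.087, 0.001], [0.087, 0.996, 0.001], [-0.0, 0.001, -1.0]]
force: [0.8, -0.5, -0.4]
gripper_width: 0.0248
finger_force: 0.0
```

```bash
python3 - <<'E'
from h import *
b=cams.snapshot("wrist");s=cams.snapshot("scene")
a=b["image"];cv2.imwrite("pics/j2.png",np.hstack([cv2.resize(a,(400,300)),cv2.resize(s["image"][170:290,250:382],(330,300))])[...,::-1])
E
```

```text
(no output)
```

View pics/j2.png

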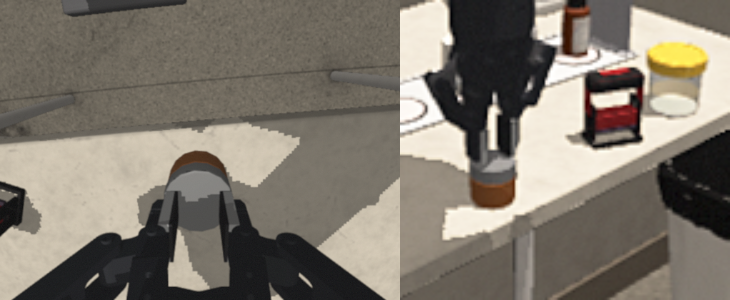

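The scene view shows the fingertips resting level with the lid's top although the TCP reads z = 0.005. The wrist depth also puts the pad tips about 40 mm behind the reported TCP. So the earlier grips were on the cap and neck, and I need to go about 28 mm lower for the jar, watching force.

```bash
python3 -m handwheel '[0,0,0,0,0,0,0.065,0,0,0,0,0,0,0.065,0,0,0,0,0,0,0.065,0,0,0,0,0,0,0.065,0,0,0.006,0,0,0,0.065,0,0,0.012,0,0,0,0.065,0,0,0.012,0,0,0,0.065]'
python3 - <<'E'
from h import *
s=cams.snapshot("wrist");P=cloud(s);r=read_state();L=(P.reshape(-1,3)-r["ee_pos"])@np.array(r["eef_rot"])
m=(s["range_z"].ravel()>0)&(abs(L[:,0])<.008)&(abs(abs(L[:,1])-.038)<.006)&(L[:,2]>-.1);print(np.histogram(L[m,2],bins=np.arange(-.1,.06,.01)),r["force"])
E
```

```text
time_s: 22.73
ee_pos: [0.4167, 0.1914, -0.0091]
eef_rot: [[-0.996, 0.088, -0.002], [0.088, 0.996, -0.002], [0.002, -0.002, -1.0]]
force: [-1.0, 0.2, -0.1]
gripper_width: 0.0651
finger_force: 0.0
(array([ 288,  581,  674,  711,  616,  236,    0,    0,    1, 1308,    0,
          0,    0,    0,    0]), array([-1.00000000e-01, -9.00000000e-02, -8.00000000e-02, -7.00000000e-02,
       -6.00000000e-02, -5.00000000e-02, -4.00000000e-02, -3.00000000e-02,
       -2.00000000e-02, -1.00000000e-02, -5.55111512e-17,  1.00000000e-02,
        2.00000000e-02,  3.00000000e-02,  4.00000000e-02,  5.00000000e-02])) [ 0.19051572 -0.65121964  0.81503212]
```

Confirmed: no force with the TCP below the table reading, and tips still about 36 mm up.

```bash
python3 -m handwheel '[0,0,0.006,0,0,0,0.065,0,0,0.012,0,0,0,0.065,0,0,0.018,0,0,0,0.065,0,0,0.018,0,0,0,0.065,0,0,0.018,0,0,0,0.065,0,0,0.018,0,0,0,0.03,0,0,0.018,0,0,0,0.03,0,0,0.018,0,0,0,0.03,0,0,0.018,0,0,0,0.03,0,0,0.018,0,0,0,0.03]' 30
```

```text
time_s: 23.62
ee_pos: [0.4178, 0.1923, -0.0254]
eef_rot: [[-0.996, 0.087, 0.001], [0.087, 0.996, 0.0], [-0.0, 0.0, -1.0]]
force: [-0.1, 0.3, 2.4]
gripper_width: 0.0433
finger_force: 30.5
```

Gripped at 43 mm. Lift and measure.

```bash
python3 -m handwheel '[0,0,-0.04,0,0,0,0.03,0,0,-0.08,0,0,0,0.03,0,0,-0.12,0,0,0,0.03,0,0,-0.14,0,0,0,0.03,0,0,-0.14,0,0,0,0.03,0,0,-0.14,0,0,0,0.03]'
python3 w.py 0;python3 d.py .6196,.1487,.12 
```

```text
time_s: 24.12
ee_pos: [0.4178, 0.1925, 0.1152]
eef_rot: [[-0.996, 0.088, 0.002], [0.088, 0.996, 0.003], [-0.001, 0.003, -1.0]]
force: [0.3, -0.5, -1.5]
gripper_width: 0.0431
finger_force: 31.0
-0.09 1024 [-0.01 -0.03] [0.013 0.03 ] [ 0.01  -0.001]
-0.08 1857 [-0.013 -0.03 ] [0.011 0.029] [ 0.004 -0.   ]
-0.07 10824 [-0.022 -0.03 ] [0.021 0.029] [0.003 0.   ]
-0.06 1567 [ 0.002 -0.03 ] [0.022 0.029] [ 0.014 -0.   ]
-0.05 1174 [ 0.001 -0.03 ] [0.021 0.029] [0.015 0.   ]
-0.04 749 [ 0.003 -0.02 ] [0.021 0.021] [0.017 0.   ]
-0.03 32 [ 0.007 -0.019] [0.02  0.014] [ 0.017 -0.002]
.6196,.1487,.12 -> [-0.2057 -0.0251 -0.0063]
yaw left about tool z 0.0007 p [0.4169 0.1918 0.1139] t 24.1667 z [-9.e-04  2.e-04 -1.e+00]
```

```bash
python3 -m handwheel '[-0.2057,-0.025,0,0,0,0,0.03,-0.2057,-0.025,0,0,0,0,0.03,-0.2057,-0.025,0,0,0,0,0.03,-0.2057,-0.025,0,0,0,0,0.03,-0.2057,-0.025,0,0,0,0,0.03,-0.2057,-0.025,0,0,0,0,0.03,-0.2057,-0.025,0,0,0,0,0.03,-0.2057,-0.025,0,0,0,0,0.03,-0.2057,-0.025,0,0,0,0,0.03]'
python3 d.py .6196,.1487,-.0195
```

```text
time_s: 24.92
ee_pos: [0.6186, 0.1492, 0.113]
eef_rot: [[-0.996, 0.087, -0.003], [0.087, 0.996, -0.001], [0.003, -0.001, -1.0]]
force: [-0.3, 0.1, -0.8]
gripper_width: 0.0429
finger_force: 31.0
.6196,.1487,-.0195 -> [-0.0014 -0.0003  0.1325]
yaw left about tool z 0.0019 p [0.6186 0.1492 0.113 ] t 24.9167 z [-0.0029 -0.0011 -1.    ]
```

```bash
python3 -m handwheel '[0,0,0.04,0,0,0,0.03,0,0,0.08,0,0,0,0.03,0,0,0.11,0,0,0,0.03,0,0,0.126,0,0,0,0.03,0,0,0.126,0,0,0,0.03,0,0,0.126,0,0,0,0.03,0,0,0.126,0,0,0,0.03]'; python3 d.py .6196,.1487,-.0195
```

```text
time_s: 25.5
ee_pos: [0.6212, 0.1503, -0.0096]
eef_rot: [[-0.996, 0.086, 0.003], [0.086, 0.996, 0.001], [-0.003, 0.001, -1.0]]
force: [0.2, 0.6, -0.0]
gripper_width: 0.0431
finger_force: 31.0
.6196,.1487,-.0195 -> [ 0.0015 -0.0018  0.0099]
yaw left about tool z 0.0028 p [ 0.6212  0.1503 -0.0096] t 25.5 z [ 0.0031  0.0011 -1.    ]
```

```bash
python3 -m handwheel '[0.001,-0.001,0.004,0,0,0,0.03,0.001,-0.001,0.007,0,0,0,0.03,0.001,-0.001,0.007,0,0,0,0.03,0.001,-0.001,0.007,0,0,0,0.03]'; python3 -m handwheel '[0,0,0.0015,0,0,0,0.03,0,0,0.0015,0,0,0,0.03,0,0,0.0015,0,0,0,0.03]'
```

```text
time_s: 25.83
ee_pos: [0.6194, 0.1484, -0.0182]
eef_rot: [[-0.996, 0.087, 0.001], [0.087, 0.996, 0.0], [-0.001, 0.0, -1.0]]
force: [-0.5, 0.5, -0.1]
gripper_width: 0.0428
finger_force: 31.0
time_s: 26.08
ee_pos: [0.6198, 0.1486, -0.0193]
eef_rot: [[-0.996, 0.087, 0.001], [0.087, 0.996, 0.0], [-0.001, 0.0, -1.0]]
force: [-1.9, 0.5, 4.5]
gripper_width: 0.0431
finger_force: 31.2
```

Seated. Release, rise and check.

```bash
python3 -m handwheel '[0,0,0,0,0,0,0.058,0,0,0,0,0,0,0.058,0,0,0,0,0,0,0.058,0,0,0,0,0,0,0.058,0,0,-0.03,0,0,0,0.058,0,0,-0.07,0,0,0,0.058,0,0,-0.11,0,0,0,0.058,0,0,-0.15,0,0,0,0.058,0,0,-0.18,0,0,0,0.058,0,0,-0.18,0,0,0,0.058,0,0,-0.18,0,0,0,0.058]'
python3 chk.py; python3 - <<'E'
from h import *
b=cams.snapshot("wrist");s=cams.snapshot("scene")
cv2.imwrite("pics/f1.png",np.hstack([cv2.resize(b["image"],(400,300)),cv2.resize(s["image"][150:270,200:360],(400,300))])[...,::-1])
E
```

```text
time_s: 27.0
ee_pos: [0.6203, 0.149, 0.1623]
eef_rot: [[-0.996, 0.087, 0.004], [0.087, 0.996, 0.003], [-0.004, 0.003, -1.0]]
force: [-0.6, -0.2, -0.5]
gripper_width: 0.0581
finger_force: 0.0
pill tray err x,y mm 1.3 -2.0 ext 33 33 z 0.0866
gauze tray err x,y mm 0.8 1.5 ext 37 37 z 0.0669
jar tray err x,y mm 0.1 -0.9 ext 43 42 z 0.047
```

View pics/f1.png

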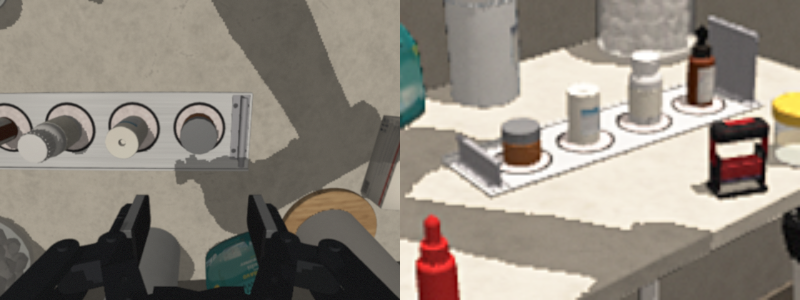

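All four stand upright on their marks in order, dropper by the tall plate at right (700,70) down to the jar by the low plate (520,140). The arm is clear, so I'm handing in.

```bash
python3 -c "
from bench import job_done
print(job_done())"
```

```text
the job is handed in; nothing more can be done
None
```

The job is handed in at about 27 s: dropper bottle, pill bottle, gauze roll and ointment jar stand upright on the four marks from the tall plate to the low one, each measured within about 4 mm of its mark, and the specimen cup and ink stamp were not touched.

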